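# Roll the round ruler onto the heavy line

## Robot

A 6-joint arm with a two-finger parallel gripper is mounted at the origin on the work surface. World frame = base frame: x ahead of the robot, y to its left, z up, the work surface at z = 0. Lengths are in m, angles in rad, forces in N, time in s.
With the tool pointing down it reaches from about 0.35 to 0.975 m from the base axis. Payload 4.9 kg.
Tool frame: the origin (TCP) lies at the very end of the fingers, on their centre line; the grasp point (between the pads) lies 19 mm behind it; z points along the fingers, y is the line along which they close (so a half turn about z gives the same grasp; the last joint's range is limited). The gripper opens to 85 mm and grips with 20 to 120 N. Pads are 22 mm wide; open, the fingers measure 114 mm over their backs; the gripper's body (76 mm by 85 mm) begins 54 mm behind the grasp point. The pads swing forward as they close: fully open they stand 13 mm farther back than shut.
Start: joints at [1.046, 0.053, 1.613, -0, 1.476, -0.119], TCP at [0.247, 0.574, 0.196] pointing down, gripper open.
Joint ranges: [-3.01, 3.01], [-1.01, 2.22], [0.06, 2.58], [-1.02, 4.17], [0.09, 2.62], [-3.14, 3.14]. Speed limits (rad/s): [2.57, 2.57, 3.14, 3.14, 3.14, 3.14].

## Interface

Orientations are given as a rotation vector (axis times angle).
In Python, from station import * gives the robot as it stands.
- The arm moves only by the shell command python3 -m crank 'ROWS' [OPENING] [FORCE]. ROWS is JSON, a list of rows, each an object with "offset": the shift along the tool's x, y, z in m, a list of three; "twist": the turn, a rotation vector about the tool's x, y, z in degrees, a list of three. In form: [{"offset": [x, y, z], "twist": [rx, ry, rz]}, ...]. A call has 1 to 20 rows; each row is the pose to reach, as a shift and turn from the pose commanded when the call began, along the tool's axes at that moment; what a row does not reach only later rows make up. A row lasts 1/8 s, in which the tool goes at most 62.5 mm and 10.7 degrees, less where a joint would pass 70% of its speed; a pose out of reach is approached as far as the arm can. A call with a gripper value outside its range is refused whole. OPENING is the opening, from 0 (shut) to 1 (fully open), set as the call begins (- or left out, the last holds). The fingers move at their own pace and stop on an object; FORCE is the grip in N (left out, the last holds). Time passes only in rows, so rows that repeat a pose let the fingers close. It gives the time, the measured TCP pose, the force, the opening and the grip force at its end, in the units of the state.
- get_obs(): the state, without advancing time (a new reading comes with each control period).
- get_image(name): name is "scene" or "top" or "wrist"; returns the picture (400x640x3 uint8, red, green, blue); there is no depth.
- get_calibration(name): a dict with "intrinsics" (3x3 intrinsics, pixels), "k1" (the pictures are not rectified: a ray, as slopes to the right and down, at radius r is drawn at 1 + k1 r^2 times it, then the intrinsics apply), "world_from_camera" (4x4, takes a point from camera to world coordinates); the wrist camera has in their place "tool_from_camera" (4x4, takes a point from camera to tool coordinates, whose origin is the TCP and whose axes are the flange's). Camera axes: x right, y up, looking along -z (the intrinsics and any distortion apply to the point x, -y, -z); pixel columns grow to the right and rows downward; lengths in m; the calibration is good to about 2 mm. A picture is of the moment at which its call begins: read the wrist's pose just before it. get_calibration takes no time and is no camera call.
- finish_job(): hands the job in; it is judged then, once.
Trained networks look in the newest picture that a camera, given by its name, has taken for a name from the list of things; names that differ only in an ending like _2 or _b are one class to them, and where a whole thing is asked for, a point or a joint stands for the part that bears it (a point fixed in the world has none). Each returns a list of dicts, best first, with "confidence" (0 to 1); they miss things now and then, are a little off and sometimes report something else, mostly with a low value. They report only what shows in the picture. A call takes as long as a camera call.
- cut_out(query, camera): "region" (400x640 bool, what is visible of it) and "rect" ([centre column, centre row, width, height] in pixels, round what is visible of it).
The state is a dict: "t": time; "q": joint angles; "dq": joint speeds; "effort": joint torques, N m; "tool_pos": TCP position; "tool_rot": TCP orientation; "contact_force": force on the tool from outside, world axes, zero at the start; "wrist_torque": the same for the moment, N m; "opening": finger opening in m; "grip_force": force on a finger pad.
Only numpy, scipy, OpenCV 4.12 (cv2) and the standard library are available. Lean on these libraries where they do the work, as an engineer would, in place of code of your own. Each camera call takes 0.05 s, during which the arm holds its last target. There are 200 camera calls.

## Task

Bring the round wooden ruler into place on the open register: with the fingertips, push its top sideways so that it rolls across the page until it lies centred along the heavy black line, and leave it lying there at rest. Roll it, do not slide it; do not pick it up, and do not disturb the other things on the register and the desk.

Things in the scene. Friction and masses are not known exactly. Their poses are not given: they have to be found in the camera images.
- register: open register (ledger), fixed, 250 mm (its x axis) by 370 mm (its y axis, across the two open pages). Flat page surface 24 mm above the desk. Origin at the centre of its underside, z up. Thin pale lines all over the pages; one heavy black line, 5 mm wide and 350 mm long, runs across both pages through the middle, along y; its ends show beyond the ruler
- line (a point): midpoint of the heavy black line, on the page surface; same axes as the register
- round_ruler: loose round ruler: plain dark wooden cylinder, diameter 30 mm, length 160 mm, about 85 g, lying on the page nearly parallel to the heavy line, 45 to 70 mm to either side of it. Origin on its axis at mid-length (15 mm above the page); y along its axis; x and z turn as it rolls (z up at the start). Rolling resistance stops it soon after a slow push
- ruler_left (a point): centre of the round ruler's one end face, on its axis, 80 mm from its middle along +y. A fingertip pressed lightly on the ruler's top and moved sideways rolls it half as far as the tip moves, so the contact runs back over the tip: take several short strokes
- ruler_right (a point): centre of the round ruler's other end face, on its axis, 80 mm from its middle along -y
- flat_scale: flat wooden measuring scale, 28 x 160 x 5 mm, lying on the page on the other side of the heavy line from the round ruler, roughly parallel to it; origin at the centre of its underside, y along its length. A bystander
- paperweight: solid glass paperweight, round, 60 mm across, 37 mm high, on the page near the +y end of the pages; origin at the centre of its underside. A bystander
- stamp: rubber hand stamp with wooden block 30 x 50 mm and turned handle, 66 mm high, standing on the page near the -y end of the pages; origin at the centre of its underside. A bystander
- pen_stand: square wooden pen stand with pens, 75 x 75 mm, 95 mm high (about 145 mm to the pen tops), standing on the desk beyond the register; origin at the centre of its underside. A bystander
- glue_bottle: glue bottle, 48 mm across, 130 mm high, standing on the desk beyond the register; origin at the centre of its underside. A bystander
- sanitizer: clear spray bottle, 44 mm across, 140 mm high, standing on the desk beyond the register; origin at the centre of its underside. A bystander
- tape_roll: roll of brown tape lying flat on the desk beside the register, 100 mm across, hole 76 mm, 24 mm high; origin at the centre of its underside. A bystander
- stapler: desk stapler, 130 x 34 mm, about 50 mm high, on the desk beside the register; origin at the centre of its underside. A bystander

How it is judged:
By the outcome, as a careful person would: the job done as asked, in the order asked, and still so for the second after the job is handed in, with the robot touching nothing.
It also fails if it takes over 58 s, if anything falls off the work surface, if the arm or the gripper's body presses on something with over 40 N, if the wrist force passes 120 N, or if a joint passes its speed limit or range.

## Working session

There is one attempt and no reset: what is moved stays moved. The work goes in short steps, Python scripts to look and compute and a shell command to move; the robot and the scene stay as the last step left them, time stands still between calls to the robot, and variables do not carry over. Pictures are saved under pics/ and viewed, at most 10 in all, crops included, and the job is handed in when it is done.

```bash
mkdir -p pics; ls
python3 - <<'E'
from station import *
import cv2,numpy as np
o=get_obs();print(o['t'],o['tool_pos'],o['tool_rot'],o['opening'])
a=get_image('top');b=get_image('scene')
cv2.imwrite('pics/top.png',a[:,:,::-1]);cv2.imwrite('pics/scene.png',b[:,:,::-1])
for n in('top','scene','wrist'):print(n,get_calibration(n))
for n in('round_ruler','flat_scale','stamp','paperweight','register'):
  for c in('top','scene'):
    r=cut_out(n,c);print(n,c,[(x['confidence'],x['rect']) for x in r[:2]])
E
```

```text
pics
0.0 [0.24634672 0.57363392 0.194728  ] [-0.63286176 -3.0764809   0.00313282] 0.08536457640970298
top {'intrinsics': array([[362.81834432,   0.        , 324.72971134],
       [  0.        , 362.81834432, 200.06021964],
       [  0.        ,   0.        ,   1.        ]]), 'k1': -0.06353912917509816, 'world_from_camera': array([[ 0.02495862,  0.99699243, -0.07337004,  0.56357609],
       [-0.99967446,  0.02450214, -0.00711519,  0.0402446 ],
       [-0.00529607,  0.07352374,  0.9972794 ,  0.84203298],
       [ 0.        ,  0.        ,  0.        ,  1.        ]])}
scene {'intrinsics': array([[366.52883617,   0.        , 320.70283097],
       [  0.        , 366.52883617, 204.77574934],
       [  0.        ,   0.        ,   1.        ]]), 'k1': -0.009981963951685607, 'world_from_camera': array([[ 0.26094199, -0.71376513,  0.64996047,  1.21739885],
       [ 0.96527209,  0.20171541, -0.16601409, -0.1048373 ],
       [-0.01261198,  0.67070875,  0.74161358,  0.7240063 ],
       [ 0.        ,  0.        ,  0.        ,  1.        ]])}
wrist {'intrinsics': array([[345.86318903,   0.        , 
[... 402 characters left out ...]
   -1.77800878e-01],
       [ 0.00000000e+00,  0.00000000e+00,  0.00000000e+00,
         1.00000000e+00]])}
round_ruler top [(0.59, [346.2, 272.0, 69.6, 39.2])]
round_ruler scene [(0.94, [287.9, 167.7, 63.0, 14.3])]
flat_scale top [(0.59, [377.1, 227.4, 68.6, 41.4])]
flat_scale scene [(0.58, [271.0, 204.1, 62.7, 14.4])]
stamp top [(0.87, [445.9, 244.8, 22.0, 8.7]), (0.34, [416.8, 192.1, 30.0, 18.9])]
stamp scene [(0.62, [204.7, 195.3, 14.4, 20.2])]
paperweight top [(0.98, [299.4, 251.4, 27.7, 23.5]), (0.56, [351.2, 274.9, 68.6, 41.3])]
paperweight scene [(0.86, [331.2, 173.1, 20.3, 19.3])]
register top [(0.9, [368.1, 251.3, 191.4, 166.0])]
register scene [(0.96, [269.4, 197.3, 154.5, 84.3])]
```

View pics/top.png

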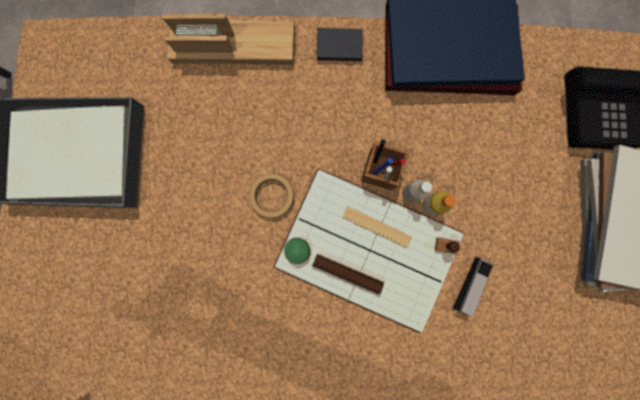

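View pics/scene.png

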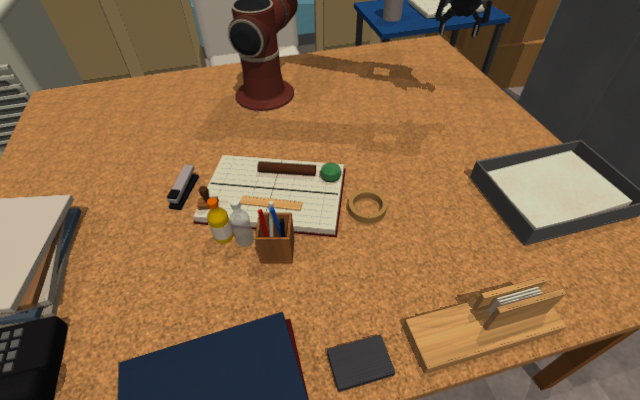

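The top view shows the ruler at (348,274), the heavy line running from (298,219) to (441,282), the scale at (377,227) on the far side, the paperweight at (297,250) and the stamp at (447,245). The scene view agrees: ruler at (288,168), line at about row 187.

```bash
cat > h.py <<'E'
from station import *
import cv2,numpy as np
from scipy.spatial.transform import Rotation as R
def T_of(cam,o=None):
    c=get_calibration(cam)
    if cam!='wrist': return c,c['world_from_camera']
    T=np.eye(4);T[:3,:3]=R.from_rotvec(o['tool_rot']).as_matrix();T[:3,3]=o['tool_pos']
    return c,T@c['tool_from_camera']
def rays(cam,px,o=None):
    c,T=T_of(cam,o)
    u=cv2.undistortPoints(np.float64(px).reshape(-1,1,2),c['intrinsics'],np.array([c['k1'],0,0,0])).reshape(-1,2)
    d=np.c_[u[:,0],-u[:,1],-np.ones(len(u))]@T[:3,:3].T
    return T[:3,3],d
def plane(cam,px,z,o=None):
    p,d=rays(cam,px,o); return p+d*((z-p[2])/d[:,2])[:,None]
def tri(a,b):
    (p,d),(q,e)=a,b; s=np.linalg.lstsq(np.c_[d[0],-e[0]],q-p,rcond=None)[0]
    return (p+s[0]*d[0]+q+s[1]*e[0])/2
def axis(reg):  # end pixels and centre of an elongated mask
    y,x=np.nonzero(reg);(c,(w,h),a)=cv2.minAreaRect(np.float32(np.c_[x,y]))
    b=cv2.boxPoints((c,(w,h),a)); 
    e=[(b[0]+b[1])/2,(b[2]+b[3])/2,(b[1]+b[2])/2,(b[3]+b[0])/2]
    pr=e[:2] if np.linalg.norm(e[0]-e[1])>np.linalg.norm(e[2]-e[3]) else e[2:]
    return np.array([*pr,c])
E
python3 - <<'E'
from h import *
get_image('top');get_image('scene')
for n in('round_ruler','flat_scale','paperweight'):
  e={}
  for c in('top','scene'):
    r=cut_out(n,c); 
    if r: e[c]=axis(r[0]['region']); print(n,c,r[0]['confidence'],e[c].round(1).tolist(),plane(c,e[c],.039).round(4).tolist())
  if len(e)==2: print('tri',tri(rays('top',e['top'][2]),rays('scene',e['scene'][2])).round(4))
l=plane('top',[(298,219),(441,282)],.024);print('line',l.round(4),l.mean(0).round(4),np.degrees(np.arctan2(*(l[0]-l[1])[[1,0]])))
print('ls',plane('top',[(447,245)],.08),plane('top',[(420,190),(443,202),(388,160)],.13).round(3))
M=R.from_rotvec(get_obs()['tool_rot']).as_matrix();print(M.round(3))
E
```

```text
round_ruler top 0.88 [[313.6, 259.0], [382.1, 288.3], [347.9, 273.7]] [[0.4923, 0.0672, 0.039], [0.4319, -0.0846, 0.039], [0.4622, -0.0088, 0.039]]
round_ruler scene 0.93 [[256.9, 165.9], [314.1, 170.3], [285.5, 168.1]] [[0.4268, -0.0851, 0.039], [0.4884, 0.0645, 0.039], [0.4578, -0.0097, 0.039]]
tri [ 0.4625 -0.0094  0.043 ]
flat_scale top 0.58 [[344.5, 212.1], [409.1, 241.5], [376.8, 226.8]] [[0.597, 0.0015, 0.039], [0.5356, -0.1426, 0.039], [0.5663, -0.0706, 0.039]]
flat_scale scene 0.87 [[240.9, 199.1], [300.1, 205.1], [270.5, 202.1]] [[0.5425, -0.1436, 0.039], [0.6039, -0.0017, 0.039], [0.5735, -0.072, 0.039]]
tri [ 0.5663 -0.0716  0.0314]
paperweight top 0.64 [[309.0, 250.5], [284.0, 250.5], [296.5, 250.5]] [[0.5106, 0.0778, 0.039], [0.5091, 0.1329, 0.039], [0.5098, 0.1053, 0.039]]
paperweight scene 0.67 [[337.3, 164.3], [322.8, 178.8], [330.0, 171.5]] [[0.4821, 0.133, 0.039], [0.5273, 0.0785, 0.039], [0.5051, 0.1052, 0.039]]
tri [0.51   0.1044 0.0436]
line [[ 0.5795  0.1052  0.024 ]
 [ 0.446  -0.2191  0.024 ]] [ 0.5127 -0.0569  0.024 ] 67.634137807178
ls [[ 0.53132211 -0.21344818  0.08      ]] [[ 0.641 -0.143  0.13 ]
 [ 0.618 -0.189  0.13 ]
 [ 0.699 -0.078  0.13 ]]
[[-0.919  0.395  0.   ]
 [ 0.395  0.919  0.   ]
 [-0.     0.    -1.   ]]
```

```bash
python3 -m crank '[{"offset":[-0.043,-0.045,0],"twist":[0,0,0]},{"offset":[-0.086,-0.09,0],"twist":[0,0,0]},{"offset":[-0.129,-0.135,0],"twist":[0,0,0]},{"offset":[-0.172,-0.18,0],"twist":[0,0,0]},{"offset":[-0.215,-0.225,0],"twist":[0,0,0]},{"offset":[-0.258,-0.27,0],"twist":[0,0,0]},{"offset":[-0.3,-0.315,0],"twist":[0,0,0]},{"offset":[-0.343,-0.36,0],"twist":[0,0,0]},{"offset":[-0.386,-0.405,0],"twist":[0,0,0]},{"offset":[-0.429,-0.45,0],"twist":[0,0,0]},{"offset":[-0.429,-0.45,0],"twist":[0,0,0]},{"offset":[-0.429,-0.45,0],"twist":[0,0,0]},{"offset":[-0.429,-0.45,0],"twist":[0,0,0]}]' 0.6 20
python3 - <<'E'
from h import *
o=get_obs();im=get_image('wrist');cv2.imwrite('pics/w1.png',im[:,:,::-1])
np.save('w1.npy',np.r_[o['tool_pos'],o['tool_rot']])
r=cut_out('round_ruler','wrist')
print(o['t'],o['tool_pos'],o['tool_rot'],o['opening'],[x['confidence'] for x in r])
e=axis(r[0]['region']);p=plane('wrist',e,.039,o);print(e,p.round(4))
E
```

```text
t: 2.62
tool_pos: [0.463, -0.0074, 0.196]
tool_rot: [0.63, 3.078, 0.0]
contact_force: [-0.3, 0.2, 0.7]
opening: 0.0512
grip_force: 0.0
2.625 [ 0.46295326 -0.0073816   0.1959985 ] [6.29841756e-01 3.07778882e+00 3.61426489e-04] 0.051187894784024565 [0.86]
[[401.15658569 169.98936462]
 [233.9571228  174.36058044]
 [317.55685425 172.17497253]] [[ 0.4927  0.0676  0.039 ]
 [ 0.4314 -0.0869  0.039 ]
 [ 0.4622 -0.0095  0.039 ]]
```

View pics/w1.png

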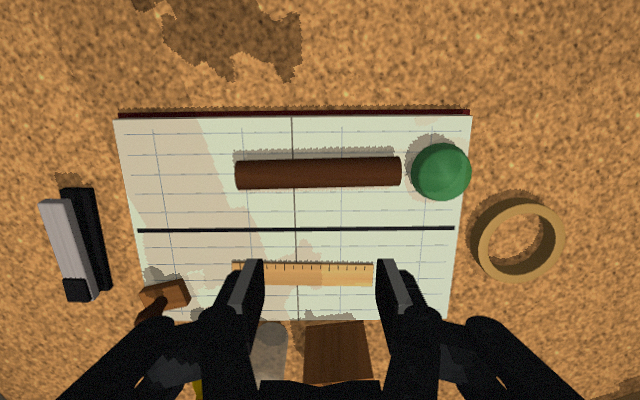

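The wrist view shows the ruler at (318,172), slightly skew to the black line from (138,230) to (454,228). The scale is at (305,274), well beyond the line.

```bash
cat >> h.py <<'E'
def where(show=None):
    """ruler vs line from wrist image"""
    o=get_obs();im=get_image('wrist');r=cut_out('round_ruler','wrist')
    if show: cv2.imwrite(show,im[:,:,::-1])
    e=axis(r[0]['region']);p=plane('wrist',e,.039,o)
    L=np.load('line.npy');mid=L.mean(0);u=L[0]-L[1];u=u/np.linalg.norm(u);n=np.array([u[1],-u[0]])
    d=p[:,:2]-mid
    ra=p[0]-p[1];ra=ra*np.sign(ra[1])
    print('t',o['t'],'F',o['contact_force'].round(2),'tcp',o['tool_pos'].round(4),'conf',r[0]['confidence'])
    print('across(end,end,mid) mm',(d@n*1e3).round(1),'along',(d@u*1e3).round(1),'angle ruler',np.degrees(np.arctan2(ra[1],ra[0])).round(2),'line',np.degrees(np.arctan2(u[1],u[0])).round(2))
    M=R.from_rotvec(o['tool_rot']).as_matrix();q=np.r_[p[2,:2]-o['tool_pos'][:2],0]
    print('ruler mid in tool axes mm',(M.T@q*1e3).round(1),'tool y angle',np.degrees(np.arctan2(M[1,1],M[0,1])).round(2))
E
python3 - <<'E'
from h import *
v=np.load('w1.npy');o=dict(tool_pos=v[:3],tool_rot=v[3:])
g=cv2.imread('pics/w1.png',0).astype(float)
pts=[]
for x in list(range(150,285,5))+list(range(305,445,5)):
    s=slice(222,238);w=np.clip(110-g[s,x],0,None)
    if w.sum()>20: pts.append((x,(w*np.arange(222,238)).sum()/w.sum()))
ends=plane('wrist',[(454,228),(138,230.3)],.024,o)
P=plane('wrist',pts,.024,o)[:,:2]
vx,vy,x0,y0=cv2.fitLine(P.astype(np.float32),cv2.DIST_HUBER,0,1e-4,1e-4).ravel()
d=np.array([vx,vy])*np.sign(vy);c=np.array([x0,y0])
L=np.array([c+d*((q[:2]-c)@d) for q in ends]);print(len(pts),L.round(4),np.linalg.norm(L[0]-L[1]))
np.save('line.npy',L);where()
E
```

```text
55 [[ 0.5816  0.1023]
 [ 0.4476 -0.2195]] 0.3485805246760688
t 2.725 F [-0.35 -0.31 -0.5 ] tcp [ 0.463  -0.0073  0.1961] conf 0.72
across(end,end,mid) mm [-68.7 -65.8 -67.2] along [107.1 -57.3  25.1] angle ruler 68.41 line 67.39
ruler mid in tool axes mm [-0.2 -2.4 -0. ] tool y angle 66.89
```

```bash
python3 -m crank '[{"offset":[0.003,-0.001,0.04],"twist":[0,0,-0.7]},{"offset":[0.007,-0.002,0.09],"twist":[0,0,-1.5]},{"offset":[0.007,-0.002,0.125],"twist":[0,0,-1.5]},{"offset":[0.007,-0.002,0.135],"twist":[0,0,-1.5]},{"offset":[0.007,-0.002,0.138],"twist":[0,0,-1.5]},{"offset":[0.007,-0.002,0.138],"twist":[0,0,-1.5]},{"offset":[0.007,-0.002,0.138],"twist":[0,0,-1.5]}]'
python3 -m crank '[{"offset":[0,0,0.002],"twist":[0,0,0]},{"offset":[0,0,0.002],"twist":[0,0,0]}]'
python3 -m crank '[{"offset":[0,0,0.002],"twist":[0,0,0]},{"offset":[0,0,0.002],"twist":[0,0,0]}]'
```

```text
t: 3.7
tool_pos: [0.4573, -0.0079, 0.0597]
tool_rot: [0.592, 3.082, 0.0]
contact_force: [-0.4, -0.5, 0.9]
opening: 0.0512
grip_force: 0.0
t: 3.95
tool_pos: [0.4561, -0.0077, 0.0562]
tool_rot: [0.593, 3.085, -0.0]
contact_force: [0.6, 0.0, -0.5]
opening: 0.0514
grip_force: 0.0
t: 4.2
tool_pos: [0.4558, -0.0076, 0.0537]
tool_rot: [-0.593, -3.085, -0.0]
contact_force: [-0.4, 0.0, -0.0]
opening: 0.0513
grip_force: 0.0
```

```bash
for i in 1 2 ; do :; done; python3 -m crank '[{"offset":[0,0,0.002],"twist":[0,0,0]},{"offset":[0,0,0.002],"twist":[0,0,0]}]'
python3 -m crank '[{"offset":[0,0,0.001],"twist":[0,0,0]},{"offset":[0,0,0.001],"twist":[0,0,0]}]'
```

```text
t: 4.45
tool_pos: [0.4558, -0.0076, 0.0517]
tool_rot: [-0.593, -3.085, 0.0]
contact_force: [-1.2, 0.2, 0.1]
opening: 0.051
grip_force: 0.0
t: 4.7
tool_pos: [0.4559, -0.0076, 0.0509]
tool_rot: [-0.593, -3.085, 0.0]
contact_force: [-0.0, 0.6, -0.6]
opening: 0.0514
grip_force: 0.0
```

```bash
python3 -m crank '[{"offset":[0,0,0.001],"twist":[0,0,0]},{"offset":[0,0,0.001],"twist":[0,0,0]}]'|grep -E 'pos|force'
python3 -m crank '[{"offset":[0,0,0.001],"twist":[0,0,0]},{"offset":[0,0,0.001],"twist":[0,0,0]}]'|grep -E 'pos|force'
```

```text
tool_pos: [0.4559, -0.0076, 0.0499]
contact_force: [0.3, -0.5, 0.0]
grip_force: 0.0
tool_pos: [0.4559, -0.0076, 0.0489]
contact_force: [-0.2, 0.1, -0.9]
grip_force: 0.0
```

```bash
python3 -m crank '[{"offset":[0,0,0.001],"twist":[0,0,0]},{"offset":[0,0,0.001],"twist":[0,0,0]}]'|grep -E 'pos|force'
python3 -c "
from h import *
where('pics/w2.png')"
```

```text
tool_pos: [0.4559, -0.0076, 0.0479]
contact_force: [-0.4, 0.1, -0.2]
grip_force: 0.0
t 5.45 F [-0.41  0.09 -0.21] tcp [ 0.4559 -0.0076  0.0479] conf 0.96
across(end,end,mid) mm [-65.9 -67.6 -66.9] along [-60.  111.6  25.7] angle ruler 67.93 line 67.39
ruler mid in tool axes mm [-6.9  1.1 -0. ] tool y angle 68.25
```

View pics/w2.png

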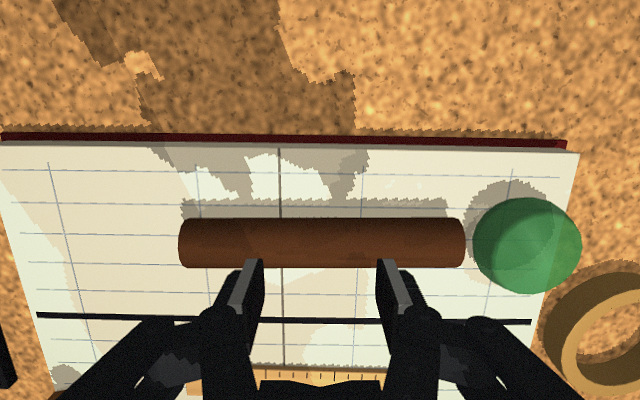

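The picture shows the ruler at (322,243) untouched, and the fingertips ending at about (247,262) and (390,262). I'll project the tips to see where they really are.

```bash
python3 - <<'E'
from h import *
c=get_calibration('wrist');T=np.linalg.inv(c['tool_from_camera'])
for x in(-.011,0,.011):
  for z in(0,-.006,-.012):
    P=T@[x,.0257,z,1];s=P[:2]/-P[2]*[1,-1];s*=1+c['k1']*(s@s)
    print(x,z,(c['intrinsics']@[*s,1])[:2].round(0))
E
python3 -m crank '[{"offset":[0,0,0.001],"twist":[0,0,0]},{"offset":[0,0,0.001],"twist":[0,0,0]}]'|grep -E 'pos|force'
python3 -m crank '[{"offset":[0,0,0.001],"twist":[0,0,0]},{"offset":[0,0,0.001],"twist":[0,0,0]}]'|grep -E 'pos|force'
```

```text
-0.011 0 [365. 255.]
-0.011 -0.006 [366. 260.]
-0.011 -0.012 [368. 266.]
0 0 [366. 238.]
0 -0.006 [367. 242.]
0 -0.012 [369. 247.]
0.011 0 [367. 219.]
0.011 -0.006 [368. 224.]
0.011 -0.012 [370. 228.]
tool_pos: [0.4559, -0.0076, 0.0469]
contact_force: [0.4, -0.2, 1.3]
grip_force: 0.0
tool_pos: [0.4559, -0.0076, 0.0459]
contact_force: [-0.0, -0.4, -0.1]
grip_force: 0.0
```

Run:
```python
from h import *
im=get_image('scene')[100:260,180:400,::-1]
t=get_image('top')[170:330,270:470,::-1]
a=cv2.resize(im,None,fx=3.6,fy=3.6,interpolation=cv2.INTER_CUBIC)
cv2.imwrite('pics/s2.png',a)
```

```text
(no output)
```

View pics/s2.png

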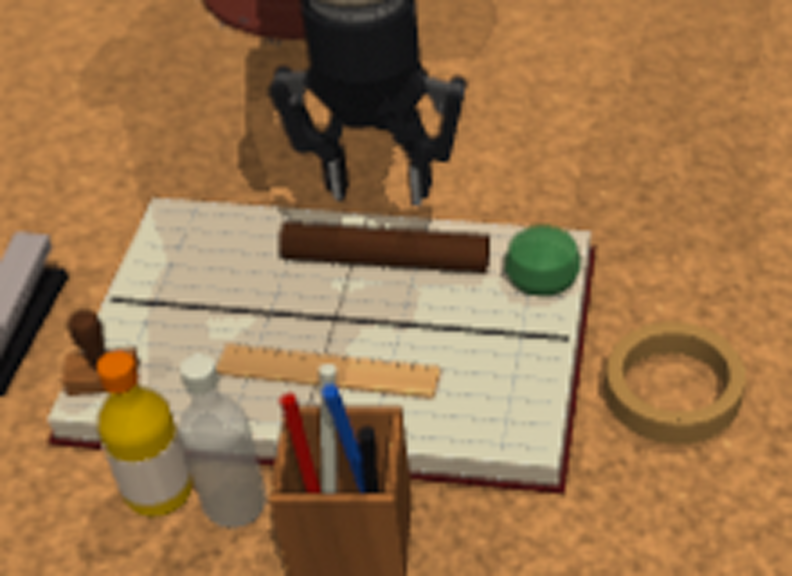

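The tips hang clearly above the ruler, at crop (338,196) and (420,200), which is full-image (274,154) and (297,156). I'll triangulate their height.

Run:
```python
from h import *
o=get_obs();M=R.from_rotvec(o['tool_rot']).as_matrix();print(o['tool_pos'],o['q'].round(3),o['opening'])
for s,w in(((296.7,155.6),(384,261)),((273.9,154.4),(254,261))):
    P=tri(rays('scene',[s]),rays('wrist',[w],o));print('tri tool',(M.T@(P-o['tool_pos'])*1e3).round(1),P.round(3))
    p,d=rays('scene',[s]);n=M[:,0];k=(o['tool_pos']-p)@n/(d[0]@n);P=p+k*d[0];print('x=0 plane tool',(M.T@(P-o['tool_pos'])*1e3).round(1))
c=get_calibration('scene');V=np.linalg.inv(c['world_from_camera'])@np.r_[o['tool_pos'],1];print('tcp px',(V[:2]/-V[2]*[1,-1])@c['intrinsics'][:2,:2]+c['intrinsics'][:2,2])
```

```text
[ 0.45597556 -0.00762695  0.04595988] [-0.18  -0.22   2.131  0.     1.231 -1.371] 0.0511301235963854
tri tool [  4.2  30.6 -34.8] [0.463 0.022 0.081]
x=0 plane tool [  0.   32.7 -38.8]
tri tool [  3.8 -30.8 -34.4] [ 0.441 -0.035  0.08 ]
x=0 plane tool [  0.  -29.7 -37.7]
tcp px [285.88888301 165.61890751]
```

```bash
python3 -m crank '[{"offset":[0,0,0.006],"twist":[0,0,0]},{"offset":[0,0,0.012],"twist":[0,0,0]},{"offset":[0,0,0.015],"twist":[0,0,0]},{"offset":[0,0,0.015],"twist":[0,0,0]}]'|grep -E 'pos|force'
python3 -m crank '[{"offset":[0,0,0.0015],"twist":[0,0,0]},{"offset":[0,0,0.003],"twist":[0,0,0]},{"offset":[0,0,0.003],"twist":[0,0,0]}]'|grep -E 'pos|force'
python3 -c "
from h import *
im=get_image('scene')[130:190,240:330,::-1]
cv2.imwrite('pics/s3.png',cv2.resize(im,None,fx=8,fy=8,interpolation=cv2.INTER_CUBIC))
where()"
```

```text
tool_pos: [0.4556, -0.0076, 0.0305]
contact_force: [0.4, -0.9, -0.1]
grip_force: 0.0
tool_pos: [0.456, -0.0076, 0.028]
contact_force: [1.1, -0.6, -0.1]
grip_force: 0.0Traceback (most recent call last):
  File "<string>", line 5, in <module>
    where()
    ~~~~~^^
  File "h.py", line 29, in where
    e=axis(r[0]['region']);p=plane('wrist',e,.039,o)
           ~^^^
IndexError: list index out of range
```

View pics/s3.png

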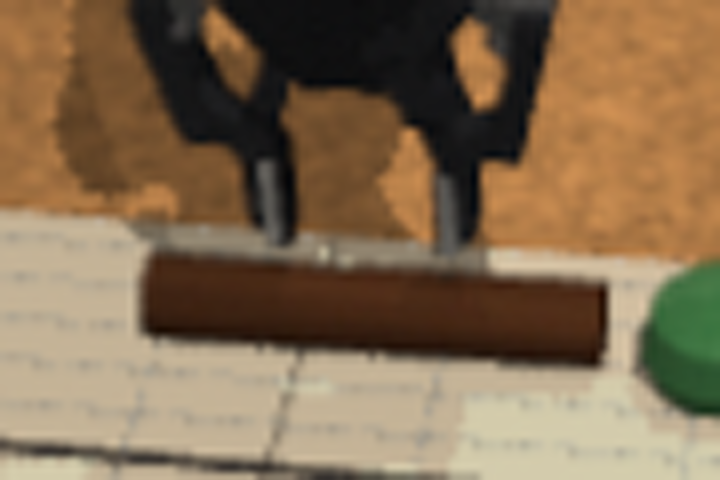

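The tips now end at crop (278,243) and (449,250), just above the ruler's back edge at row 255. I'll centre them over the axis before making contact.

```bash
python3 -m crank '[{"offset":[-0.004,0,0],"twist":[0,0,0]},{"offset":[-0.005,0,0.002],"twist":[0,0,0]},{"offset":[-0.005,0,0.004],"twist":[0,0,0]},{"offset":[-0.005,0,0.004],"twist":[0,0,0]}]'|grep -E 'pos|force'
python3 -m crank '[{"offset":[0,0,0.001],"twist":[0,0,0]},{"offset":[0,0,0.0015],"twist":[0,0,0]},{"offset":[0,0,0.0015],"twist":[0,0,0]}]'|grep -E 'pos|force'
python3 -m crank '[{"offset":[0,0,0.001],"twist":[0,0,0]},{"offset":[0,0,0.0015],"twist":[0,0,0]},{"offset":[0,0,0.0015],"twist":[0,0,0]}]'|grep -E 'pos|force'
```

```text
tool_pos: [0.4604, -0.0095, 0.0236]
contact_force: [-0.3, 0.4, 0.6]
grip_force: 0.0
tool_pos: [0.4606, -0.0095, 0.0225]
contact_force: [0.3, -0.0, -0.1]
grip_force: 0.0
tool_pos: [0.4606, -0.0095, 0.021]
contact_force: [0.3, -1.3, 0.2]
grip_force: 0.0
```

```bash
python3 -m crank '[{"offset":[0,0,0.001],"twist":[0,0,0]},{"offset":[0,0,0.001],"twist":[0,0,0]}]'|grep -E 'pos|contact'
python3 -m crank '[{"offset":[0,0,0.001],"twist":[0,0,0]},{"offset":[0,0,0.001],"twist":[0,0,0]}]'|grep -E 'pos|contact'
python3 -m crank '[{"offset":[0,0,0.001],"twist":[0,0,0]},{"offset":[0,0,0.001],"twist":[0,0,0]}]'|grep -E 'pos|contact'
```

```text
tool_pos: [0.4606, -0.0095, 0.0199]
contact_force: [-0.1, -0.0, -0.2]
tool_pos: [0.4606, -0.0095, 0.0189]
contact_force: [-0.4, -0.3, -0.7]
tool_pos: [0.4606, -0.0095, 0.0179]
contact_force: [-0.8, 1.0, -0.5]
```

Run:
```python
from h import *
o=get_obs();print(o['t'],o['tool_pos'],o['contact_force'].round(1))
s=get_image('scene')[140:190,240:330,::-1];w=get_image('wrist')[200:350,180:490,::-1]
s=cv2.resize(s,(560,311),interpolation=cv2.INTER_CUBIC);w=cv2.resize(w,(560,271),interpolation=cv2.INTER_CUBIC)
cv2.imwrite('pics/c4.png',np.vstack([s,w]))
```

```text
9.175 [ 0.46057009 -0.00949429  0.01790338] [-0.8  1.  -0.5]
```

View pics/c4.png

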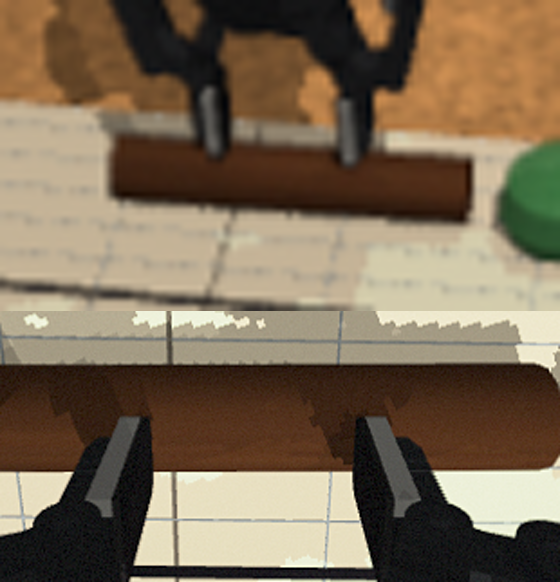

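The tips are now over the ruler's top. The scene crop puts them at (213,155) and (350,162), and their shadows on the ruler show a gap of a few mm. I'll keep going down gently.

```bash
for i in 1; do :; done
python3 -m crank '[{"offset":[0,0,0.001],"twist":[0,0,0]},{"offset":[0,0,0.001],"twist":[0,0,0]}]'|grep -E 'pos|contact'
python3 -m crank '[{"offset":[0,0,0.001],"twist":[0,0,0]},{"offset":[0,0,0.001],"twist":[0,0,0]}]'|grep -E 'pos|contact'
python3 -m crank '[{"offset":[0,0,0.001],"twist":[0,0,0]},{"offset":[0,0,0.001],"twist":[0,0,0]}]'|grep -E 'pos|contact'
```

```text
tool_pos: [0.4606, -0.0095, 0.0169]
contact_force: [-0.1, 1.0, 0.3]
tool_pos: [0.4606, -0.0095, 0.0159]
contact_force: [0.4, 0.6, -1.2]
tool_pos: [0.4611, -0.0096, 0.0154]
contact_force: [0.6, -0.5, 2.7]
```

```bash
python3 -m crank '[{"offset":[-0.002,0,0],"twist":[0,0,0]},{"offset":[-0.005,0,0],"twist":[0,0,0]},{"offset":[-0.009,0,0],"twist":[0,0,0]},{"offset":[-0.013,0,0],"twist":[0,0,0]},{"offset":[-0.016,0,0],"twist":[0,0,0]},{"offset":[-0.016,0,0],"twist":[0,0,0]}]'|grep -E 'pos|contact'
python3 -c "
from h import *
where()"
```

```text
tool_pos: [0.4761, -0.0156, 0.0153]
contact_force: [-0.4, 0.1, 4.6]
t 10.775 F [-0.42  0.08  4.61] tcp [ 0.4761 -0.0156  0.0153] conf 0.96
across(end,end,mid) mm [-60.6 -56.8 -58.9] along [112.6 -60.9  25.9] angle ruler 68.62 line 67.39
ruler mid in tool axes mm [ 6.8  1.1 -0. ] tool y angle 68.24
```

```bash
python3 -m crank '[{"offset":[0,0,-0.005],"twist":[0,0,0]},{"offset":[0.008,0,-0.006],"twist":[0,0,0]},{"offset":[0.015,0,-0.004],"twist":[0,0,0]},{"offset":[0.015,0,-0.001],"twist":[0,0,0]},{"offset":[0.015,0,0],"twist":[0,0,0]},{"offset":[0.015,0,0],"twist":[0,0,0]},{"offset":[0.013,0,0],"twist":[0,0,0]},{"offset":[0.009,0,0],"twist":[0,0,0.2]},{"offset":[0.004,0,0],"twist":[0,0,0.4]},{"offset":[-0.001,0,0],"twist":[0,0,0.6]},{"offset":[-0.006,0,0],"twist":[0,0,0.8]},{"offset":[-0.011,0,0],"twist":[0,0,1]},{"offset":[-0.015,0,0],"twist":[0,0,1.2]},{"offset":[-0.017,0,0],"twist":[0,0,1.4]},{"offset":[-0.017,0,0],"twist":[0,0,1.4]}]'|grep -E 'pos|contact'
python3 -c "
from h import *
where()"
```

```text
tool_pos: [0.4917, -0.0218, 0.0152]
contact_force: [0.3, -0.7, 5.9]
t 12.75 F [ 0.27 -0.67  5.88] tcp [ 0.4917 -0.0218  0.0152] conf 0.91
across(end,end,mid) mm [-43.9 -41.  -42.7] along [112.7 -61.7  25.9] angle ruler 68.34 line 67.39
ruler mid in tool axes mm [ 7.4  0.7 -0. ] tool y angle 66.84
```

```bash
python3 -m crank '[{"offset":[0,0,-0.005],"twist":[0,0,0]},{"offset":[0.008,0,-0.006],"twist":[0,0,-0.7]},{"offset":[0.016,0,-0.004],"twist":[0,0,-1.4]},{"offset":[0.016,0,-0.001],"twist":[0,0,-1.4]},{"offset":[0.016,0,-0.0003],"twist":[0,0,-1.4]},{"offset":[0.016,0,-0.0003],"twist":[0,0,-1.4]},{"offset":[0.014,0,-0.0003],"twist":[0,0,-1.2]},{"offset":[0.009,0,-0.0003],"twist":[0,0,-0.8]},{"offset":[0.004,0,-0.0003],"twist":[0,0,-0.4]},{"offset":[-0.001,0,-0.0003],"twist":[0,0,0]},{"offset":[-0.006,0,-0.0003],"twist":[0,0,0.4]},{"offset":[-0.011,0,-0.0003],"twist":[0,0,0.8]},{"offset":[-0.015,0,-0.0003],"twist":[0,0,1]},{"offset":[-0.017,0,-0.0003],"twist":[0,0,1]},{"offset":[-0.017,0,-0.0003],"twist":[0,0,1]}]'|grep -E 'pos|contact'
python3 -c "
from h import *
where()"
```

```text
tool_pos: [0.507, -0.0285, 0.0153]
contact_force: [1.0, 1.0, 2.0]
t 14.725 F [0.99 1.01 2.03] tcp [ 0.507  -0.0285  0.0153] conf 0.76
across(end,end,mid) mm [-27.6 -24.3 -26.2] along [113.3 -61.8  26.4] angle ruler 68.46 line 67.39
ruler mid in tool axes mm [7.6 1.3 0. ] tool y angle 65.85
```

```bash
python3 -m crank '[{"offset":[0,0,-0.005],"twist":[0,0,0]},{"offset":[0.008,0,-0.006],"twist":[0,0,-0.7]},{"offset":[0.016,0,-0.004],"twist":[0,0,-1.4]},{"offset":[0.016,0,-0.001],"twist":[0,0,-1.4]},{"offset":[0.016,0,0.0003],"twist":[0,0,-1.4]},{"offset":[0.016,0,0.0003],"twist":[0,0,-1.4]},{"offset":[0.014,0,0.0003],"twist":[0,0,-1.2]},{"offset":[0.009,0,0.0003],"twist":[0,0,-0.8]},{"offset":[0.004,0,0.0003],"twist":[0,0,-0.4]},{"offset":[-0.001,0,0.0003],"twist":[0,0,0]},{"offset":[-0.006,0,0.0003],"twist":[0,0,0]},{"offset":[-0.011,0,0.0003],"twist":[0,0,0]},{"offset":[-0.013,0,0.0003],"twist":[0,0,0]},{"offset":[-0.013,0,0.0003],"twist":[0,0,0]}]'|grep -E 'pos|contact'
python3 -c "
from h import *
where()"
```

```text
tool_pos: [0.5193, -0.0337, 0.0153]
contact_force: [1.8, 3.0, 5.6]
t 16.575 F [1.84 3.04 5.57] tcp [ 0.5193 -0.0337  0.0153] conf 0.68
across(end,end,mid) mm [-13.4 -10.5 -12.1] along [112.7 -61.9  26. ] angle ruler 68.32 line 67.39
ruler mid in tool axes mm [ 6.9  1.  -0. ] tool y angle 65.84
```

```bash
python3 -m crank '[{"offset":[0,0,-0.005],"twist":[0,0,0]},{"offset":[0.008,0,-0.006],"twist":[0,0,-1.2]},{"offset":[0.014,0,-0.004],"twist":[0,0,-2.4]},{"offset":[0.014,0,-0.001],"twist":[0,0,-2.4]},{"offset":[0.014,0,-0.0001],"twist":[0,0,-2.4]},{"offset":[0.014,0,-0.0001],"twist":[0,0,-2.4]},{"offset":[0.012,0,-0.0001],"twist":[0,0,-2.4]},{"offset":[0.008,0,-0.0001],"twist":[0,0,-2.4]},{"offset":[0.004,0,-0.0001],"twist":[0,0,-2.4]},{"offset":[0,0,-0.0001],"twist":[0,0,-2.4]},{"offset":[-0.004,0,-0.0001],"twist":[0,0,-2.4]},{"offset":[-0.008,0,-0.0001],"twist":[0,0,-2.4]},{"offset":[-0.01,0,-0.0001],"twist":[0,0,-2.4]},{"offset":[-0.01,0,-0.0001],"twist":[0,0,-2.4]},{"offset":[-0.01,0,-0.0001],"twist":[0,0,-2.4]}]'|grep -E 'pos|contact'
python3 -c "
from h import *
where()"
python3 -m crank '[{"offset":[0,0,-0.004],"twist":[0,0,0]},{"offset":[0,0,-0.02],"twist":[0,0,0]},{"offset":[0.02,0,-0.06],"twist":[0,0,0]},{"offset":[0.05,0,-0.1],"twist":[0,0,0]},{"offset":[0.08,0,-0.13],"twist":[0,0,0]},{"offset":[0.08,0,-0.15],"twist":[0,0,0]},{"offset":[0.08,0,-0.15],"twist":[0,0,0]},{"offset":[0.08,0,-0.15],"twist":[0,0,0]}]'|grep -E 'pos|contact'
python3 -c "
from h import *
where('pics/w5.png')"
```

```text
tool_pos: [0.5282, -0.0377, 0.0153]
contact_force: [2.0, 3.6, 4.7]
t 18.55 F [1.97 3.65 4.68] tcp [ 0.5282 -0.0377  0.0153] conf 0.58
across(end,end,mid) mm [-0.5  2.   0.6] along [112.9 -61.6  25.6] angle ruler 68.19 line 67.39
ruler mid in tool axes mm [ 3.9  1.1 -0. ] tool y angle 68.24
tool_pos: [0.4531, -0.0083, 0.1643]
contact_force: [-0.2, 0.2, -0.3]
t 19.65 F [-0.24  0.24 -0.35] tcp [ 0.4531 -0.0083  0.1643] conf 0.97
across(end,end,mid) mm [-1.2  1.3 -0.1] along [108.9 -58.3  25.3] angle ruler 68.22 line 67.39
ruler mid in tool axes mm [-76.1   1.4  -0.1] tool y angle 68.24
```

View pics/w5.png

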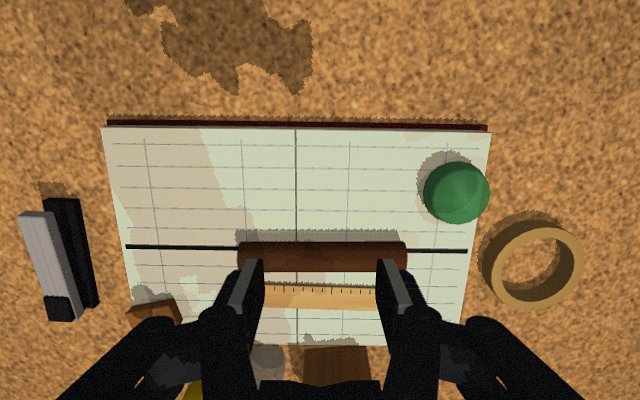

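The ruler now lies over the line, spanning (238,256) to (407,256), with the line showing beyond both ends at (126,246) and (468,251). The scale, paperweight and stamp are undisturbed. I'll cross-check once with the line re-measured in this view and with the top view.

Run:
```python
from h import *
o=get_obs();g=get_image('wrist').min(2).astype(float)
def chk(cam,g,xs,rowf,h,o,e):
    pts=[]
    for x in xs:
        r0=int(round(rowf(x)));s=np.arange(r0-h,r0+h+1);w=np.clip(np.median(g[s,x])-35-g[s,x],0,None)
        if w.sum()>20: pts.append((x,(w*s).sum()/w.sum()))
    P=plane(cam,pts,.024,o)[:,:2];vx,vy,x0,y0=cv2.fitLine(P.astype(np.float32),cv2.DIST_HUBER,0,1e-4,1e-4).ravel()
    u=np.array([vx,vy])*np.sign(vy);n=np.array([u[1],-u[0]]);q=plane(cam,e,.039,o)[:,:2]
    a=q[0]-q[1];a*=np.sign(a[1])
    print(cam,len(pts),'across mm',((q-[x0,y0])@n*1e3).round(1),'angles',np.degrees([np.arctan2(u[1],u[0]),np.arctan2(a[1],a[0])]).round(2))
r=cut_out('round_ruler','wrist')[0]
chk('wrist',g,list(range(155,230,5))+list(range(415,460,5)),lambda x:246+(x-126)*5/342,7,o,axis(r['region']))
g=get_image('top').min(2).astype(float);r=cut_out('round_ruler','top')
print([x['confidence'] for x in r],r[0]['rect'] if r else 0)
chk('top',g,list(range(302,322,2))+list(range(405,438,2)),lambda x:219+(x-298)*63/143,4,o,axis(r[0]['region']))
```

```text
wrist 24 across mm [-0.4  2.   0.7] angles [67.39 68.22]
[0.92] [360.4, 243.1, 74.1, 37.9]
top 27 across mm [-2.6  3.7  0.6] angles [67.41 69.62]
```

```bash
python3 -c "
from station import *
print(finish_job())"
```

```text
the job is handed in; nothing more can be done
None
```

The ruler was rolled about 67 mm in five fingertip strokes and lies at rest over the heavy black line, within about 1 mm of it at mid-length; it still lies about 1° off parallel (0.8° by the wrist camera, 2.2° by a coarse top-view check) and about 25 mm toward the line's +y end, the other things look undisturbed, and the job was handed in at about 20 s.

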